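# Charge the hand lubricator

## Robot

A 6-joint arm with a two-finger parallel gripper is mounted at the origin on a cart in front of the work surface, level with it; the furniture and walls round the work are solid. World frame = base frame: x ahead of the robot, y to its left, z up, the work surface at z = 0. Lengths are in m, angles in rad, forces in N, time in s.
With the tool pointing down it reaches from about 0.3 to 0.75 m from the base axis. Payload 8.5 kg.
Tool frame: the origin (TCP) lies midway between the tips of the shut fingers; the grasp point (between the pads) lies 19 mm behind it (r.hold_point_z is the distance from the TCP to the grasp point, in m); z points along the fingers, y is the line along which they close (so a half turn about z gives the same grasp; the last joint's range is limited). The gripper opens to 88 mm and grips with 3 to 60 N. Pads are 18 mm wide; open, the fingers measure 123 mm over their backs; the gripper's body (75 mm by 187 mm) begins 45 mm behind the grasp point.
Start: joints at [-1.433, 0.381, 1.297, -0, 1.464, -0.215], TCP at [0.19, -0.516, 0.239] pointing down, gripper open.
Joint ranges: [-3.11, 3.11], [-0.89, 2.33], [0.22, 2.48], [-1.42, 4.56], [0.17, 2.85], [-2.88, 2.88]. Speed limits (rad/s): [2.39, 2.39, 3.14, 3.14, 3.14, 3.14].

## Interface

Orientations are given as a 3x3 rotation matrix whose columns are the frame's x, y, z axes.
In Python, from plant import r, effector, imaging, finish_job gives the robot as it stands. The module is installed in compiled form; this text tells all that it offers. Calls block until the motion is done:
- r.move_to(position, orientation): joint-space move of the TCP to a pose.
- r.move_linear(position, v=0.15, orientation=None, contact_N=None): straight line of the TCP; orientation=None keeps the orientation; v is the mean speed in m/s. With contact_N (N) it stops when the force on the tool has changed by that much, and returns True; else False.
- r.goto_joints(angles): joint-space move.
- effector.move_gripper(opening, force=None): finger opening in m; force is the grip in N (None keeps the last); returns when the fingers have stopped.
- r.dwell(seconds).
- r.ik(position, orientation): joint angles nearest the present ones, or None.
- r.get_state(): the state.
- imaging.snapshot(name): name is "scene" or "top" or "wrist"; returns a dict with "image" (480x640x3 uint8, red, green, blue), "camera_matrix" (3x3 intrinsics, pixels), "rvec" (rotation vector, rad) and "tvec" (3), from world to camera coordinates, as OpenCV has them; the wrist camera has in their place "hand_eye" (4x4, takes a point from camera to tool coordinates, whose origin is the TCP and whose axes are the flange's). Camera axes: x right, y down, z forward; pixel columns grow to the right and rows downward; lengths in m; the calibration is good to about 2 mm. A picture is of the moment at which its call begins: read the wrist's pose just before it. There is no depth.
A pose or a line that the arm cannot do raises r.PlanningError and nothing moves.
- finish_job(): hands the job in; it is judged then, once.
The state is a dict: "time": time; "qpos": joint angles; "joint_velocities": joint speeds; "effort": joint torques, N m; "position": TCP position; "tool_rot": TCP orientation; "contact_force": force on the tool from outside, world axes, zero at the start; "wrist_torque": the same for the moment, N m; "gripper_width": finger opening in m; "grasp_force": force on a finger pad.
Only numpy, scipy, OpenCV 4.12 (cv2) and the standard library are available. Lean on these libraries where they do the work, as an engineer would, in place of code of your own. Each camera call takes 0.05 s, during which the arm holds its last target. There are 200 camera calls.

## Task

Charge the blue hand lubricator on the bench with your fingertips: press its black mushroom plunger right down and let it spring right back up, again and again, until the red indicator pin has popped fully out and its green foot shows. Only then push the yellow shut-off lever from the front all the way over to the back, and leave plunger, pin and lever so. Move the pin by pumping alone, never touch it; pinch or pick up nothing, and leave the jars, tub and tools around it where they are.

Things in the scene. Friction and masses are not known exactly. Their poses are not given: they have to be found in the camera images.
- pump: blue hand lubricator fixed to the bench; base plate 110 (x) by 210 (y) mm, 10 thick; origin under its centre, on the bench; own x to the back, y to its left, z up. At y +70 mm: indicator block 38 x 38 mm, 84 high, with brass collar to 92 mm round the pin. At the centre: round pump body, 72 mm wide, with the plunger. At y -70 mm: brass valve, 51 high, with the lever
- plunger_top (a point): middle of the top of the black mushroom plunger head, 43 mm in diameter, 13 mm thick, on the pump's own z axis; 117 mm above the bench when up, 92 mm when right down
- plunger (a joint): plunger travel, m: 0 = up, 0.025 = right down on its stop. A spring pushes it back up: 5 N at the top, 12 N at the bottom, 1 to 3 N more while it drives the pin or is pressed fast; left alone it comes up by itself within half a second
- pin: red indicator pin with a green foot, upright, 8 mm in diameter, not to be touched; origin at its top: 94 mm above the bench when in, 130 mm when fully out (36 mm travel). Starts 0 to 5 mm out. Each full plunger press ratchets it out about 7 mm (the first 3 to 11, short presses less or none); it stays, within 2 mm, while the plunger rises; from some 30 mm it snaps out fully; pumping on does nothing
- lever_tip (a point): tip of the yellow grip of the shut-off lever, 15 mm thick, 39 mm long along the lever; it swings about lever_pivot with 71 mm radius in the pump's x-z plane, at the pump's y -70 mm
- lever_pivot (a point): axis of the shut-off lever (along the pump's y), 40 mm above the bench; fixed to the pump
- lever (a joint): shut-off lever, rad: 0 = leaning 0.5 rad from upright to the front (the pump's -x), 1.0 = leaning 0.5 rad to the back (+x), on its stop. It starts at 0 to 0.15. It stays where it is left; about 1 N at the tip moves it
- frit_jar_1: glass jar with a metal screw lid, 58 mm wide and high, stands beside the lubricator's right end; loose, not to be moved; origin in the middle of its underside
- frit_jar_2: second glass jar with a metal screw lid, 58 mm wide and high, at the left of the bench; loose, not to be moved; origin in the middle of its underside
- green_jar: small green screw-lid jar, 34 mm wide, 26 mm high, stands in front of the lubricator; loose, not to be moved; origin in the middle of its underside
- red_jar: small red screw-lid jar, 34 mm wide, 26 mm high, stands in front of the lubricator; loose, not to be moved; origin in the middle of its underside
- flux_tub: square milky tub with a snap lid, 77 x 68 x 70 mm, at the left; loose, not to be moved; origin in the middle of its underside
- marker: black and white marker pen, 124 mm long, 12 mm thick, lies at the back; loose, not to be moved; origin in the middle of its underside
- sifter: small brass sifter cup with a wire handle, 103 mm long, 19 mm high, lies at the back; loose, not to be moved; origin in the middle of its underside
- tweezers: steel tweezers, 155 mm long, 10 mm high, lie at the back; loose, not to be moved; origin in the middle of its underside

How it is judged:
On the way, in this order (a step that is already met when the one before it is completed fails the run):
1. the indicator pin is fully out (at least 34 of 36 mm) while the lever still leans to the front half of its swing (height (world z) of pin above 0.128 m and value of joint lever below 0.4 rad), for 0.2 s.
2. the shut-off lever is pushed over to the back (value of joint lever above 0.85 rad and height (world z) of pin above 0.128 m), for 0.2 s.
At the end, for the whole second after the job is handed in: The pin is at least 34 mm out (of 36), the lever stands at 0.85 rad or more (of 1.0), the plunger is up again within 3 mm, and every jar, tub and tool is within 20 mm of where it stood (all of step 2 and value of joint plunger below 0.003 m and distance of each of frit_jar_1, frit_jar_2, green_jar, red_jar, flux_tub, marker, sifter, tweezers from where it was at the start of the episode below 0.02 m); the robot touches nothing.
It fails at once if the indicator pin is touched by the robot (contact force between any of the fingers, the arm and pin above 0.5 N).
It fails at once if a jar, the tub or a tool is lifted or moved by more than 20 mm (distance of any of frit_jar_1, frit_jar_2, green_jar, red_jar, flux_tub, marker, sifter, tweezers from where it was at the start of the episode above 0.02 m).
It also fails if it takes over 54 s, if anything falls off the work surface, if the arm or the gripper's body presses on something with over 40 N, if the wrist force passes 120 N, or if a joint passes its speed limit or range.

## Working session

There is one attempt and no reset: what is moved stays moved. The work goes in short steps, each a Python script; the robot and the scene stay as the last script left them, time stands still between calls to the robot, and variables do not carry over. Pictures are saved under pics/ and viewed, at most 10 in all, crops included, and the job is handed in when it is done.

```bash
mkdir -p pics; python3 - <<'E'
from plant import r, effector, imaging
import cv2, pickle
for n in("scene","top"):
    s=imaging.snapshot(n); pickle.dump(s,open(n+".pkl","wb"))
    cv2.imwrite(f"pics/{n}.png",s["image"][:,:,::-1]); print(n,s["camera_matrix"],s["rvec"],s["tvec"])
print(r.get_state()["time"])
E
```

```text
scene [[491.40770482   0.         313.10183146]
 [  0.         491.40770482 241.41404777]
 [  0.           0.           1.        ]] [ 1.23313508 -2.14131878  1.10897108] [0.28882795 0.3880664  0.82555252]
top [[610.46284896   0.         322.80708415]
 [  0.         610.46284896 238.19891622]
 [  0.           0.           1.        ]] [ 2.08922268 -2.15484605  0.16235212] [0.03358897 0.61279372 1.23131556]
0.1
```

View pics/scene.png

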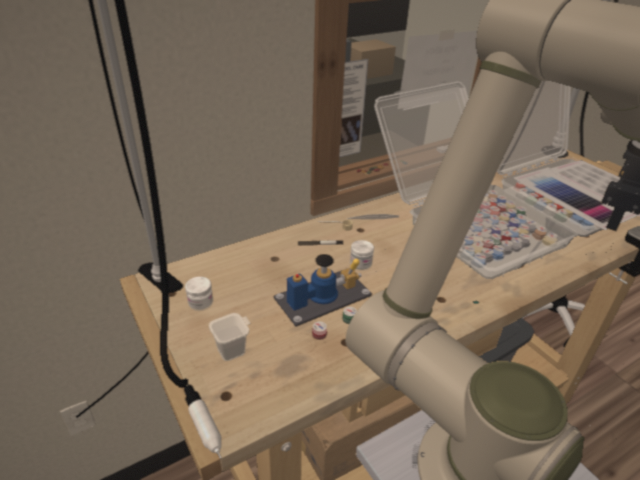

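View pics/top.png

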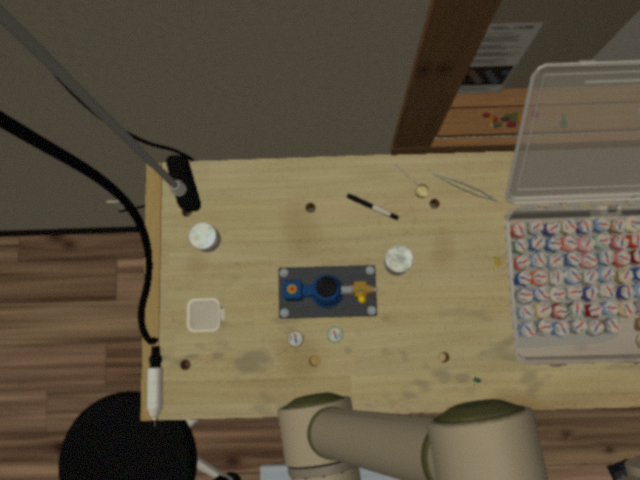

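The pump is upright in the top view: plate about (279–377, 266–318), pin block at left (292,290), plunger (328,290), lever (362,292). Jar 1 is at (398,260), and the two small jars are in front at (295,339) and (335,335).

```bash
cat > h.py <<'E'
import numpy as np, cv2, pickle
def ray(s,uv):
    R=cv2.Rodrigues(np.array(s["rvec"],float))[0]; t=np.array(s["tvec"],float).ravel()
    d=R.T@np.linalg.inv(s["camera_matrix"])@np.array([uv[0],uv[1],1.]); return -R.T@t,d
def onz(s,uv,z):
    c,d=ray(s,uv); return c+d*(z-c[2])/d[2]
def proj(s,P):
    return cv2.projectPoints(np.array(P,float).reshape(-1,3),np.array(s["rvec"],float),np.array(s["tvec"],float),s["camera_matrix"],None)[0].reshape(-1,2)
def wristcam(st,s):
    T=np.eye(4);T[:3,:3]=st["tool_rot"];T[:3,3]=st["position"]
    W=np.linalg.inv(T@s["hand_eye"]); s=dict(s); s["rvec"]=cv2.Rodrigues(W[:3,:3])[0]; s["tvec"]=W[:3,3]; return s
E
python3 - <<'E'
from h import *
s=pickle.load(open("top.pkl","rb")); im=s["image"]
hsv=cv2.cvtColor(im,cv2.COLOR_RGB2HSV)
roi=np.zeros(im.shape[:2],np.uint8); roi[255:328,268:384]=1
m=((hsv[...,2]<95)|((hsv[...,0]>95)&(hsv[...,0]<130)&(hsv[...,1]>60))).astype(np.uint8)*roi
m=cv2.morphologyEx(m,cv2.MORPH_OPEN,np.ones((3,3)))
c=max(cv2.findContours(m,0,2)[0],key=cv2.contourArea)
q=cv2.minAreaRect(c); print(q)
P=np.array([onz(s,p,.01) for p in cv2.boxPoints(q)]); print(P.round(3), P.mean(0), np.linalg.norm(np.diff(P,axis=0),axis=1))
k=((hsv[...,2]<40)).astype(np.uint8)*roi; k[:, :310]=0;k[:,345:]=0;k[:270]=0;k[310:]=0
c=max(cv2.findContours(k,0,2)[0],key=cv2.contourArea); e=cv2.minEnclosingCircle(c); print(e,onz(s,e[0],.117))
for n,u in dict(pin=(292,289),tip=(362,297),jar1=(398,260),g=(335,335),rd=(295,339)).items(): print(n,onz(s,u,{'pin':.096,'tip':.1,'jar1':.058}.get(n,.026)).round(3))
E
```

```text
((327.08135986328125, 291.3592834472656), (50.900787353515625, 97.32146453857422), 88.02507019042969)
[[ 0.56   0.115  0.01 ]
 [ 0.56  -0.095  0.01 ]
 [ 0.451 -0.094  0.01 ]
 [ 0.451  0.113  0.01 ]] [0.50556962 0.00970718 0.01      ] [0.21011398 0.10895711 0.20712403]
((326.159423828125, 286.2608642578125), 9.975751876831055) [0.50609039 0.00970596 0.117     ]
pin [0.505 0.079 0.096]
tip [ 0.484 -0.061  0.1  ]
jar1 [ 0.562 -0.14   0.058]
g [ 0.412 -0.004  0.026]
rd [0.406 0.079 0.026]
```

```bash
cat >> h.py <<'E'
C=np.array([.506,.010,0])
def down(r):
    st=r.get_state(); best=None
    for sg in(1,-1):
        y=np.array([sg,0,0.]); z=np.array([0,0,-1.]); R=np.column_stack([np.cross(y,z),y,z])
        q=r.ik(C+[0,0,.2],R)
        if q is not None:
            d=abs(np.array(q)-st["qpos"]).max()
            if best is None or d<best[0]: best=(d,R)
    return best[1]
def press(r):
    hit=r.move_linear(C+[0,0,.0885],v=.07,contact_N=28); s=r.get_state()
    print("press",hit,s["position"].round(4) if hasattr(s["position"],"round") else s["position"],np.round(s["contact_force"],1),round(s["time"],2))
    r.move_linear(C+[0,0,.124],v=.1)
E
python3 - <<'E'
from h import *
from plant import r,effector,imaging
R=down(r); effector.move_gripper(0.0,force=20)
r.move_to(C+[0,0,.2],R); print(r.get_state()["qpos"],r.get_state()["time"])
r.move_linear(C+[0,0,.128],v=.1)
for _ in range(2): press(r)
s=imaging.snapshot("scene"); pickle.dump(s,open("s2.pkl","wb"))
u=proj(s,C+[0,0.07,.1])[0].astype(int); print(u,r.get_state()["time"])
cr=s["image"][u[1]-60:u[1]+60,u[0]-50:u[0]+110,::-1]; cv2.imwrite("pics/s2.png",cv2.resize(cr,None,fx=5,fy=5))
E
```

```text
[-2.15850708e-01  3.37889374e-01  1.48337872e+00 -1.16431892e-04
  1.32018718e+00 -2.14569402e-01] 3.6
press True [0.5068 0.0099 0.0926] [-3.2 -0.3 12.4] 5.01
press True [0.5062 0.01   0.0926] [-3.6 -0.1 12.4] 5.97
[296 273] 6.4833
```

View pics/s2.png

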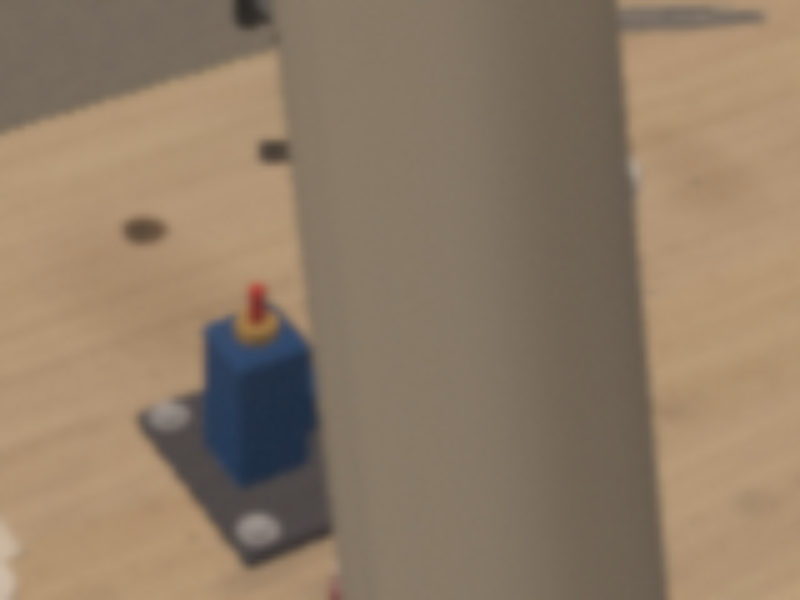

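The pin's tip is visible at crop (257,287), roughly 13 mm out, so pumping works. I'll continue and measure the pin height by its red top.

```bash
cat >> h.py <<'E'
def pinh(s):
    u=proj(s,C+[0,.07,.1])[0].astype(int); x0,y0=u[0]-12,u[1]-30
    hsv=cv2.cvtColor(s["image"],cv2.COLOR_RGB2HSV)[y0:u[1]+12,x0:u[0]+18].astype(int)
    red=((hsv[...,0]<5)|(hsv[...,0]>170))&(hsv[...,1]>130)
    g=(hsv[...,0]>40)&(hsv[...,0]<90)&(hsv[...,1]>90)
    rows=np.where(red.any(1))[0]
    if not len(rows): return None
    v=rows.min()+y0; zs=np.linspace(.08,.15,200); pv=[proj(s,C+[0,.07,z])[0][1] for z in zs]
    return round(float(zs[np.argmin(abs(np.array(pv)-v))]),4), int(red.sum()), int(g.sum())
E
python3 - <<'E'
from h import *
from plant import r,effector,imaging
print(pinh(pickle.load(open("s2.pkl","rb"))))
for i in range(6):
    press(r); s=imaging.snapshot("scene"); print(pinh(s))
pickle.dump(s,open("s3.pkl","wb"))
u=proj(s,C+[0,0.07,.1])[0].astype(int)
cv2.imwrite("pics/s3.png",cv2.resize(s["image"][u[1]-60:u[1]+60,u[0]-50:u[0]+110,::-1],None,fx=5,fy=5))
E
```

```text
(0.1085, 7, 0)
press True [0.5063 0.01   0.0926] [-3.6 -0.1 11.6] 6.97
(0.1141, 11, 0)
press True [0.5063 0.01   0.0926] [-3.9  0.8 10.7] 7.97
(0.1282, 11, 3)
press True [0.5063 0.01   0.0926] [-3.7  0.1 11. ] 8.97
(0.1282, 11, 3)
press True [0.5062 0.01   0.0926] [-3.8  0.2 11.9] 9.97
(0.1282, 11, 3)
press True [0.5063 0.01   0.0926] [-4.2 -0.1 11.9] 10.97
(0.1282, 10, 3)
press True [0.5063 0.01   0.0926] [-3.4 -0.2 11.3] 11.97
(0.1282, 11, 3)
```

View pics/s3.png

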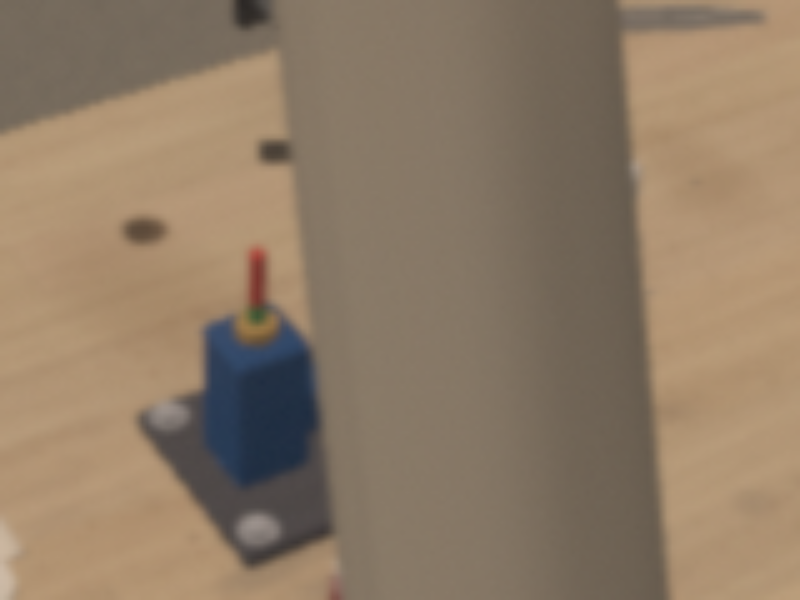

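The pin is fully out and steady, with its green foot showing at crop (257,315). Next is the lever, pushed from the front.

```bash
python3 - <<'E'
from h import *
from plant import r,effector,imaging
r.move_linear(C+[0,0,.19],v=.15)
r.move_linear([.395,-.06,.19],v=.15)
r.move_linear([.395,-.06,.08],v=.12)
h=r.move_linear([.55,-.06,.08],v=.06,contact_N=12); s=r.get_state(); print(h,s["position"],np.round(s["contact_force"],1),s["time"])
r.dwell(.3)
r.move_linear([.42,-.06,.08],v=.12)
r.move_linear([.42,-.06,.20],v=.15)
r.move_linear([.42,-.30,.25],v=.2)
r.dwell(.3); print(r.get_state()["time"])
for n in("scene","top"):
    s=imaging.snapshot(n)
    if n=="scene": print(pinh(s))
    u=proj(s,C+[0,0,.08])[0].astype(int); cr=s["image"][u[1]-60:u[1]+60,u[0]-80:u[0]+80,::-1]
    cv2.imwrite(f"pics/e_{n}.png",cv2.resize(cr,None,fx=5,fy=5,interpolation=cv2.INTER_CUBIC))
E
```

```text
True [ 0.50732155 -0.0597874   0.07937556] [-5.9 -0.8  7. ] 16.8917
20.6917
(0.1282, 10, 3)
```

View pics/e_scene.png

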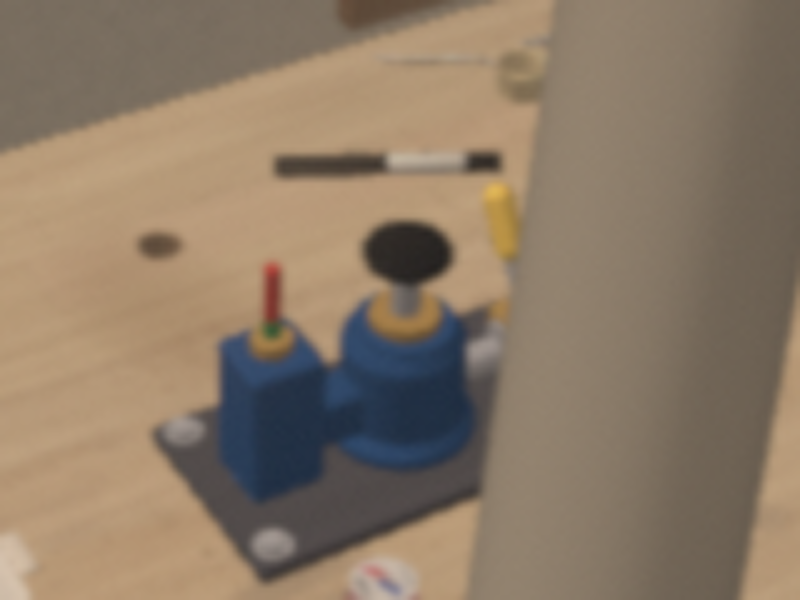

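View pics/e_top.png

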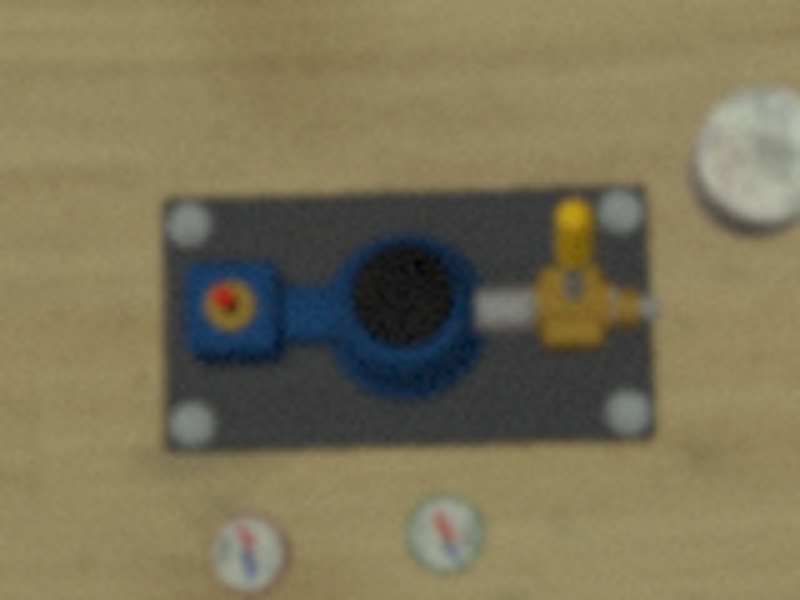

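The lever now leans to the back, with its tip at crop (574,205) in the top view. The plunger is up and the pin is out. A quick angle check before handing in.

```bash
python3 - <<'E'
from h import *
s=pickle.load(open("top.pkl","rb"))
u=proj(s,C+[0,0,.08])[0].astype(int)
for a in(.7,.85,1.):
    t=a-.5
    print(a,(5*(proj(s,C+[.0635*np.sin(t),-.07,.04+.0635*np.cos(t)])[0]-(u-[80,60]))).round(1))
E
```

```text
0.7 [575. 258.]
0.85 [573.8 235.9]
1.0 [572.6 215.6]
```

The measured knob centre (574,213) matches the predicted position at 1.0 rad.

```bash
python3 -c "
from plant import finish_job
print(finish_job())"
```

```text
the job is handed in; nothing more can be done
None
```

The lubricator is charged and the job handed in after about 21 s: the pin is fully out with its green foot showing, the lever is at its rear stop (about 1.0 rad), the plunger is up, and the arm stayed clear of the pin and the loose items.

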